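Load a slide holder under the stage's spring clip

TASK

Press the thumb bar of the stage's spring clip down with one fingertip and keep it held down, while the other fingertip pushes the slide holder by its tab along the channel, beneath the raised clip, until it is fully home against the end stop; only then let the clip come down on it and move clear. Only press and push: do not pick the holder up, and leave everything else on the bench where it is.

Things in the scene. Friction and masses are not known exactly. Their poses are not given: they have to be found in the camera images.
- stage: Slide stage fixed to the bench: grey base, own x -105 to +85, y -50 to +56 mm, 12 mm high; origin on the bench surface, z up. A channel runs along x, centred on y = 0, floor 12 mm above the bench, 51 mm wide between rails 6 mm thick (tops 20 mm above the bench), open at -x, closed at +x. Holders are pushed towards +x. The spring clip is on its +y side.
- end_stop (a point): Middle of the face of the channel's end stop, at stage x = +70 mm, y = 0; the stop is 63 mm wide, its top 24 mm above the bench. A holder is fully home when its front edge meets this face.
- axle (a point): Middle of the clip's 8 mm axle, 34 mm above the bench, parallel to stage x at y = +46 mm, from x = -98 to +70 mm, between two ears at its ends (6 mm thick in x, 14 mm in y, 40 mm high above the bench).
- clip (a joint): Clip angle about its axle, rad: 0 = closed, grows as the thumb bar is pressed down, 0.42 = stop. The foot clears the holder's top above 0.17, by 3 mm at 0.24, by 7 mm at 0.35; released on a holder it rests at about 0.16. The spring always closes it: pressing 35 mm from the axle takes about 3 N to start, 6 N at 0.3 rad, 8 N fully open (pressing nearer the axle takes more).
- clip_foot (a point): Near (-x) lower edge of the clip's blunt steel foot, 20 mm long in x (stage x +42 to +62 mm), 8 mm wide (y about 2 to 10 mm), hanging over the channel. Closed, it is 4 mm above the channel floor: too low for the 10 mm holder, whose front it blocks. The arm joining it to the axle is at about 36 to 39 mm above the bench.
- clip_bar (a point): Mid top of the thumb bar: steel flap outside the base, 100 mm long (stage x -94 to +6), from the axle out to stage y = +95 mm. This point is at stage x -44, y +81 mm, 35 mm from the axle; 43 mm above the bench closed (flap slopes up outwards 0.2 rad), 28 mm fully open (slopes down 0.2 rad). It works alike anywhere along its length; a fingertip can slide along it while pressing.
- holder: Slide holder to load: white plate 76 (x) x 48 (y) x 10 (z) mm with a glass slide, about 0.16 kg, in the channel short of the clip foot, its x along the stage's x. Origin at the centre of its underside; front edge 38 mm ahead (+x). An upright tab, 8 mm thick, 36 mm wide in y, stands flush with its rear edge, top 52 mm above the bench. Home: origin at stage x = +32 mm; it starts 35 to 60 mm short of that.
- holder_tab (a point): Middle of the rear face of the holder's tab, the face to push (towards the stage's +x): 38 mm behind the holder's origin, 25 mm above its underside (37 mm above the bench). Behind it the channel is empty down to its floor.
- spare_holder: a second, identical slide holder (76 x 48 x 10 mm, same tab) lying flat on the bench beside the stage, not in the channel; a bystander; origin at the centre of its underside
- dish: flat round covered dish, 60 mm across, 14 mm high; bystander; origin at the centre of its underside
- dropper: small amber dropper bottle, 32 mm across, 65 mm high; bystander; origin at the centre of its underside
- tweezers: steel tweezers lying flat, 110 mm long, 12 mm wide, 7 mm high; bystander; origin under the middle
- jar: specimen jar with white cap, 56 mm across, 65 mm high; bystander; origin at the centre of its underside
- mug: white mug, 80 mm across, 90 mm high, with a handle; bystander; origin at the centre of its underside
There are look-alikes about, which are no part of the job. What is shaped like the holder but green or yellow is not meant.

How it is judged:
By the outcome, as a careful person would: the job done as asked, in the order asked, and still so for the second after the job is handed in, with the robot touching nothing.
It also fails if it takes over 42 s, if anything falls off the work surface, if the arm or the gripper's body presses on something with over 40 N, if the wrist force passes 120 N, or if a joint passes its speed limit or range.

ROBOT

A 6-joint arm with a two-finger parallel gripper is mounted at the origin on the work surface. World frame = base frame: x ahead of the robot, y to its left, z up, the work surface at z = 0. Lengths are in mm, angles in rad, forces in N, time in s.
With the tool pointing down it reaches from about 275 to 750 mm from the base axis. Payload 10.2 kg.
Tool frame: the origin (TCP) lies midway between the tips of the shut fingers; the grasp point (between the pads) lies 19 mm behind it; z points along the fingers, y is the line along which they close (so a half turn about z gives the same grasp; the last joint's range is limited). The gripper opens to 85 mm and grips with 20 to 120 N. Pads are 22 mm wide; open, the fingers measure 114 mm over their backs; the gripper's body (76 mm by 85 mm) begins 54 mm behind the grasp point. The pads swing forward as they close: fully open they stand 13 mm farther back than shut.
Start: joints at [-1.482, 0.313, 1.498, -0, 1.331, -0.223], TCP at [161.043, -499.696, 204.194] pointing down, gripper open.
Joint ranges: [-2.94, 2.94], [-0.97, 2.17], [0.19, 2.56], [-1.23, 4.37], [0.02, 3.11], [-2.88, 2.88]. Speed limits (rad/s): [2.39, 2.39, 3.01, 3.14, 3.14, 3.14].

INTERFACE

Orientations are given as a unit quaternion [w, x, y, z].
In Python, from rig import sense, capture, finish_job, find_in, place_of gives the robot as it stands. The module is installed in compiled form; this text tells all that it offers.
- The arm moves only by the shell command python3 -m jog 'ROWS' [FORCE]. ROWS is JSON, a list of rows, each an object of numbers: "tx", "ty", "tz": the shift along the tool's x, y, z in mm; "ax", "ay", "az": the turn, a rotation vector about the tool's x, y, z in rad; "jaw": the closure, from -1 (fully open) to 1 (shut), so that 0 is half open. In form: [{"tx": .., "ty": .., "tz": .., "ax": .., "ay": .., "az": .., "jaw": ..}, ...]. A call has 1 to 5 rows; each row shifts and turns the commanded pose from where the row before left it, along the tool's axes as they then stand; what a row does not reach is not made up. A row lasts 1/8 s, in which the tool goes at most 62.5 mm and 10.7 degrees, less where a joint would pass 70% of its speed; a pose out of reach is approached as far as the arm can. A call with a gripper value outside its range is refused whole. The fingers move at their own pace and stop on an object; FORCE is the grip in N (left out, the last holds). Time passes only in rows, so rows that do not move let the fingers close. It gives the time, the measured TCP pose, the force, the opening and the grip force at its end, in the units of the state.
- sense(): the state, without advancing time (a new reading comes with each control period).
- capture(name): name is "side" or "top" or "wrist"; returns a dict with "color" (384x512x3 uint8, red, green, blue), "depth" (384x512 float32, mm along the optical axis (not along the pixel's ray), 0 where there is no reading), "fx", "fy", "cx", "cy" (pixels), "camera_from_world" (4x4, takes a point from world to camera coordinates); the wrist camera has in their place "mount" (4x4, takes a point from camera to tool coordinates, whose origin is the TCP and whose axes are the flange's). Camera axes: x right, y up, looking along -z (the intrinsics and any distortion apply to the point x, -y, -z); pixel columns grow to the right and rows downward; lengths in mm; the calibration is good to about 2 mm. A picture is of the moment at which its call begins: read the wrist's pose just before it.
- finish_job(): hands the job in; it is judged then, once.
Trained networks look in the newest picture that a camera, given by its name, has taken for a name from the list of things; names that differ only in an ending like _2 or _b are one class to them, and where a whole thing is asked for, a point or a joint stands for the part that bears it (a point fixed in the world has none). Each returns a list of dicts, best first, with "conf" (0 to 1); they miss things now and then, are a little off and sometimes report something else, mostly with a low value. They report only what shows in the picture. A call takes as long as a camera call. They do not tell look-alikes from the thing itself.
- find_in(query, camera): "centre" ([column, row] in pixels, amid what is visible of it).
- place_of(query, camera): "centre" ([column, row] in pixels: a listed point, or the origin of a listed thing).
The state is a dict: "time_s": time; "joints": joint angles; "dq": joint speeds; "tau": joint torques, N m; "eef_pos": TCP position; "ee_rot": TCP orientation; "force": force on the tool from outside, world axes, zero at the start; "wrist_torque": the same for the moment, N m; "grip_width": opening from 0.0 (shut) to 1.0 (fully open); "grip_force": force on a finger pad.
Only numpy, scipy, OpenCV 4.12 (cv2) and the standard library are available. Lean on these libraries where they do the work, as an engineer would, in place of code of your own. Each camera call takes 0.05 s, during which the arm holds its last target. There are 200 camera calls.

## Working session

There is one attempt and no reset: what is moved stays moved. The work goes in short steps, Python scripts to look and compute and a shell command to move; the robot and the scene stay as the last step left them, time stands still between calls to the robot, and variables do not carry over. Pictures are saved under pics/ and viewed, at most 13 in all, crops included, and the job is handed in when it is done.

```bash
mkdir -p pics; ls
cat > h.py <<'E'
import numpy as np, cv2
from rig import sense, capture, find_in, place_of
from scipy.spatial.transform import Rotation as R
def tool():
    s=sense(); q=s['ee_rot']; T=np.eye(4); T[:3,:3]=R.from_quat([q[1],q[2],q[3],q[0]]).as_matrix(); T[:3,3]=s['eef_pos']; return T
def snap(name):
    T=tool(); c=capture(name)
    c['wfc']=T@np.array(c['mount']) if name=='wrist' else np.linalg.inv(np.array(c['camera_from_world']))
    return c
def ray(c,p):
    d=np.array([(p[0]-c['cx'])/c['fx'],-(p[1]-c['cy'])/c['fy'],-1.]); return c['wfc'][:3,3],c['wfc'][:3,:3]@d
def at_z(c,p,z):
    o,d=ray(c,p); return o+d*(z-o[2])/d[2]
def at_depth(c,p):
    u,v=map(int,np.round(p)); z=np.median(c['depth'][max(v-1,0):v+2,max(u-1,0):u+2]); o,d=ray(c,p); return o+d*z
def save(c,n,crop=None,k=1):
    im=c['color'][:,:,::-1]
    if crop: im=im[crop[1]:crop[3],crop[0]:crop[2]]
    cv2.imwrite('pics/'+n,cv2.resize(im,None,fx=k,fy=k,interpolation=cv2.INTER_CUBIC))
E
python3 - <<'E'
from h import *
np.set_printoptions(precision=1,suppress=True)
ims=[]
for n in ['top','side']:
    c=snap(n); save(c,n+'0.png',k=1.5); print(n,c['wfc'][:3,3],c['fx'],[k for k in c if k not in('color','depth')])
    for q in ['stage','end_stop','axle','clip_foot','clip_bar','holder','holder_tab','spare_holder']:
        for r in place_of(q,n)[:4]: print(n,q,np.array(r['centre']),round(r['conf'],2),at_depth(c,r['centre']))
print(sense())
E
```

```text
pics
top [ 511.4 -105.2 1248.7] 477.53690847646334 ['fx', 'fy', 'cx', 'cy', 'camera_from_world', 'wfc']
top stage [199.8 200.8] 0.78 [574.8  44.4  24.3]
top stage [194.5 265.9] 0.7 [412.   49.2  64.7]
top end_stop [206.7 179.3] 0.86 [631.5  28.8  14.1]
top axle [179.5 204.4] 0.86 [564.3  94.2  38.4]
top clip_foot [200.5 186.1] 0.97 [611.5  41.5  39.4]
top clip_foot [207.8 179. ] 0.27 [632.4  26.1  13.4]
top clip_bar [165.  211.8] 0.96 [544.9 129.5  44. ]
top clip_bar [181.3 204.6] 0.56 [563.8  89.5  38.7]
top holder [288.3 219.4] 0.89 [ 530.3 -184.2   10.1]
top holder [120.4 208.9] 0.84 [551.8 252.9   9.5]
top holder [199.7 210.2] 0.66 [550.7  44.4  22.5]
top holder_tab [113.3 196.7] 0.97 [581.7 263.3  39.8]
top holder_tab [194.3 225.6] 0.82 [511.   58.8  11.9]
top holder_tab [276.5 211.9] 0.81 [ 548.5 -152.5   35.5]
top spare_holder [241.  229.6] 0.74 [502.3 -62.2  10.7]
top spare_holder [154.9 166.4] 0.57 [665.3 167.5   1.5]
side [432.2 661.3 843.8] 413.7783990065098 ['fx', 'fy', 'cx', 'cy', 'camera_from_world', 'wfc']
side stage [247.4 248. ] 0.9 [565.7  62.4  22.2]
side end_stop 
[... 163 characters left out ...]
86.1] 0.81 [ 522.9 -175.2    9.9]
side holder [237.7 321.9] 0.56 [552.1 251.4  11.6]
side holder_tab [220.1 323.7] 0.93 [590.4 256.9   1.8]
side holder_tab [265.6 188.1] 0.6 [ 553.6 -152.3   19.8]
side holder_tab [286.8 132.9] 0.4 [ 523.9 -408.5   23. ]
side spare_holder [283.4 217.8] 0.63 [491.3 -59.2  10. ]
{'time_s': 0.9, 'joints': array([-1.5,  0.3,  1.5,  0. ,  1.3, -0.2]), 'dq': array([-0.,  0.,  0.,  0.,  0.,  0.]), 'tau': array([ -0. , -41.2, -26. ,  -0. ,   0. ,  -0. ]), 'eef_pos': array([ 161.1, -499.7,  204.2]), 'ee_rot': array([-0. ,  1. ,  0.2,  0. ]), 'force': array([-0.4, -0.4,  0.1]), 'wrist_torque': array([-0.,  0.,  0.]), 'grip_force': 0.0, 'grip_width': 0.9991829056067167}
```

View pics/top0.png

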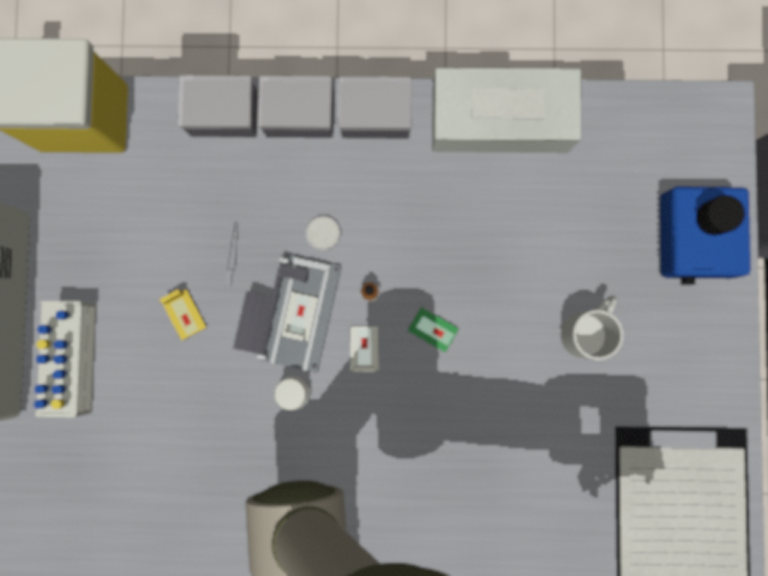

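View pics/side0.png

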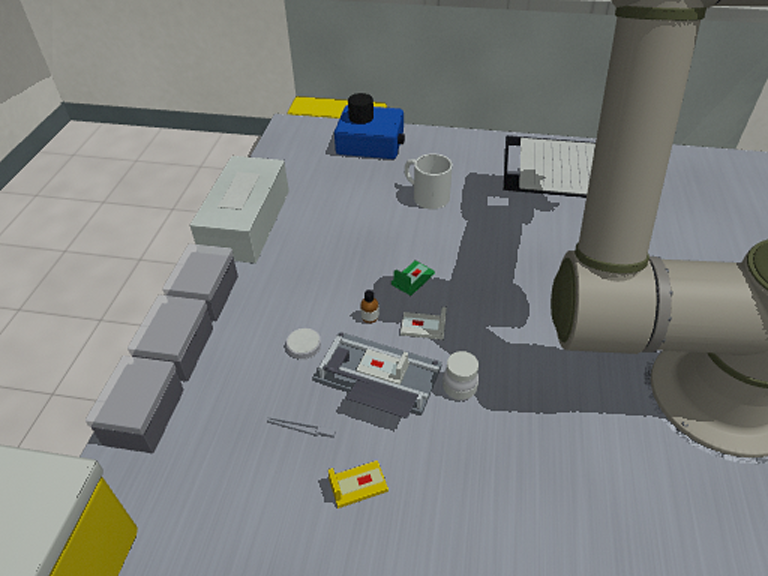

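Top picture (×1.5): the stage's channel is at about (300,315), with the clip bar on its left (258,320) and the jar just below it at (291,393). The candidates for "holder" are:
- The white one in the channel at (299,314).
- The white spare on the bench at (364,345).
- The green one at (434,329).
- The yellow one at (184,313).

I choose the white one in the channel. Next I fit the stage pose.

```bash
cat >> h.py <<'E'
M={'stage':(-0,0,0),'end_stop':(70,0,18),'axle':(-14,46,34),'clip_bar':(-44,81,43),'clip_foot':(42,6,16)}
def fit(obs):
    A=np.array([M[k][:2] for k in obs],float); B=np.array([obs[k] for k in obs])
    a=A-A.mean(0); b=B-B.mean(0)
    y=np.arctan2((a[:,0]*b[:,1]-a[:,1]*b[:,0]).sum(),(a*b).sum()); r=np.array([[np.cos(y),-np.sin(y)],[np.sin(y),np.cos(y)]])
    t=B.mean(0)-r@A.mean(0); return y,r,t,B-(A@r.T+t)
E
python3 - <<'E'
from h import *
np.set_printoptions(precision=2,suppress=True)
for n in ['top','side']:
    c=snap(n); obs={}
    for q in M:
        r=place_of(q,n)
        if r and r[0]['conf']>.5: obs[q]=at_z(c,r[0]['centre'],M[q][2])[:2]
    y,r,t,e=fit(obs); print(n,y,t,list(obs),e)
    for q,z in (('holder',12),('holder_tab',37)):
        for g in place_of(q,n): print(q,r.T@(at_z(c,g['centre'],z)[:2]-t),g['conf'])
    if n=='side': save(c,'side_crop.png',(200,210,310,280),6)
print(tool()); print(sense()['time_s'])
E
```

```text
top -0.9628535395901642 [529.92  45.43] ['stage', 'end_stop', 'axle', 'clip_bar', 'clip_foot'] [[ 42.46   4.22]
 [-61.94 -46.73]
 [ -2.3    7.69]
 [-29.72   4.62]
 [ 51.5   30.19]]
holder [ 186.21 -118.3 ] 0.74
holder [25.53 22.03] 0.66
holder [-158.93  132.47] 0.66
holder_tab [-11.64  -9.58] 0.97
holder_tab [172.95 -98.37] 0.73
holder_tab [-155.22  159.75] 0.7
holder_tab [122.72 108.65] 0.25
side -0.274261133180595 [587.19  65.63] ['stage', 'end_stop', 'axle', 'clip_bar', 'clip_foot'] [[ 72.69  97.27]
 [-14.15 -28.75]
 [-24.24 -17.36]
 [-18.09 -26.24]
 [-16.21 -24.92]]
holder [-80.67 169.6 ] 0.95
holder [-26.37 -31.88] 0.92
holder [   9.91 -252.01] 0.67
holder_tab [  17.75 -203.13] 0.97
holder_tab [-60.52 191.91] 0.86
holder_tab [-71.02 -28.07] 0.67
[[   0.95    0.31   -0.    161.04]
 [   0.31   -0.95   -0.   -499.71]
 [  -0.      0.     -1.    204.21]
 [   0.      0.      0.      1.  ]]
1.7
```

View pics/side_crop.png

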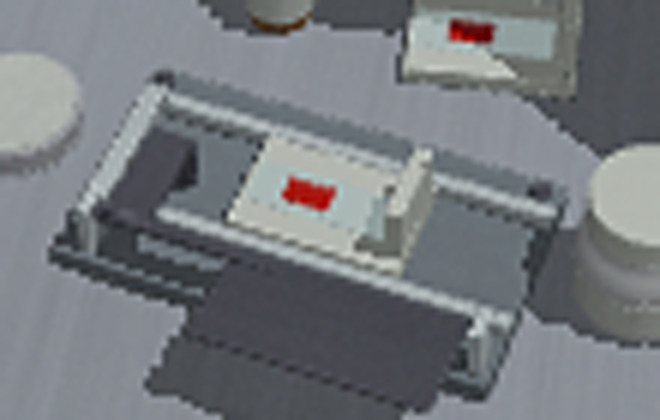

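The crop confirms the choice: a white holder in the channel with its tab to the rear (right), the foot ahead of it, and the jar behind the stage. I move the wrist camera over the stage.

```bash
python3 -m jog '[{"tx":43,"ty":-33,"tz":-15},{"tx":43,"ty":-33,"tz":-15},{"tx":43,"ty":-33,"tz":-15},{"tx":43,"ty":-33,"tz":-15},{"tx":43,"ty":-33,"tz":-15}]' 
python3 -m jog '[{"tx":43,"ty":-33,"tz":-10},{"tx":43,"ty":-33,"tz":-10},{"tx":43,"ty":-33},{"tx":43,"ty":-33},{"tx":43,"ty":-33}]'
python3 -m jog '[{"tx":43,"ty":-33},{"az":0.18},{"az":0.18},{"az":0.18},{"jaw":-0.6}]'
cat > w.py <<'E'
from h import *
import sys, itertools
np.set_printoptions(precision=2,suppress=True)
print(tool(),sense()['time_s'])
c=snap('wrist'); save(c,sys.argv[1],k=1.5)
cand=[]
for q in M:
    for g in place_of(q,'wrist')[:3]:
        p=at_z(c,g['centre'],M[q][2])[:2]; cand.append((q,p)); print(q,np.array(g['centre']),round(g['conf'],2),p,at_depth(c,g['centre']))
H=[(q,at_z(c,g['centre'],z)[:2]) for q,z in (('holder',12),('holder_tab',37)) for g in place_of(q,'wrist')[:4]]
best=None
for a,b in itertools.combinations(cand,2):
    if a[0]==b[0]: continue
    y,r,t,e=fit(dict([a,b])); 
    if abs(e).max()>8: continue
    inl={}
    for q,p in cand:
        if np.linalg.norm(p-t-r@np.array(M[q][:2],float))<9: inl[q]=p
    if best is None or len(inl)>len(best): best=inl
y,r,t,e=fit(best); print('yaw',y,'origin',t,list(best)); print(e)
for q,p in H: print(q,p,'stage',r.T@(p-t))
E
python3 w.py w1.png
```

```text
[[   0.95    0.31   -0.    161.04]
 [   0.31   -0.95   -0.   -499.71]
 [  -0.      0.     -1.    204.21]
 [   0.      0.      0.      1.  ]] 1.7schema error: expected keys tx, ty, tz, ax, ay, az, jaw
schema error: expected keys tx, ty, tz, ax, ay, az, jaw
schema error: expected keys tx, ty, tz, ax, ay, az, jaw
Traceback (most recent call last):
  File "w.py", line 20, in <module>
    y,r,t,e=fit(best); print('yaw',y,'origin',t,list(best)); print(e)
            ~~~^^^^^^
  File "h.py", line 22, in fit
    A=np.array([M[k][:2] for k in obs],float); B=np.array([obs[k] for k in obs])
                                  ^^^
TypeError: 'NoneType' object is not iterable
```

View pics/w1.png

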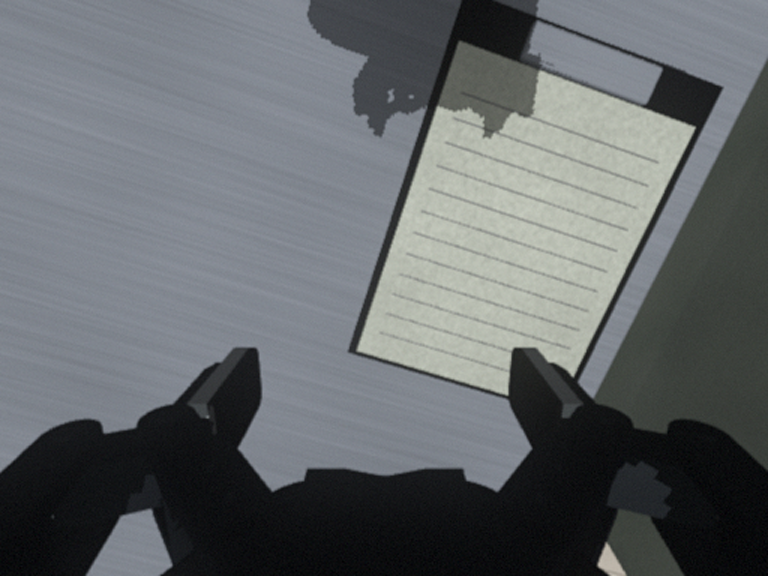

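The moves were refused because every row needs all seven keys. The picture shows only the clipboard, with the fingers at the bottom, so the camera looks ahead of the tool along its +x.

```bash
python3 -m jog '[{"tx":42,"ty":-40,"tz":-15,"ax":0,"ay":0,"az":0,"jaw":-1},{"tx":42,"ty":-40,"tz":-15,"ax":0,"ay":0,"az":0,"jaw":-1},{"tx":42,"ty":-40,"tz":-15,"ax":0,"ay":0,"az":0,"jaw":-1},{"tx":42,"ty":-40,"tz":-15,"ax":0,"ay":0,"az":0,"jaw":-1},{"tx":42,"ty":-40,"tz":-15,"ax":0,"ay":0,"az":0,"jaw":-1}]' 
python3 -m jog '[{"tx":42,"ty":-40,"tz":-15,"ax":0,"ay":0,"az":0,"jaw":-1},{"tx":42,"ty":-40,"tz":-15,"ax":0,"ay":0,"az":0,"jaw":-1},{"tx":42,"ty":-40,"tz":-15,"ax":0,"ay":0,"az":0,"jaw":-1},{"tx":42,"ty":-40,"tz":0,"ax":0,"ay":0,"az":0,"jaw":-1},{"tx":42,"ty":-40,"tz":0,"ax":0,"ay":0,"az":0,"jaw":-1}]' 
python3 -m jog '[{"tx":42,"ty":-40,"tz":0,"ax":0,"ay":0,"az":0,"jaw":-0.6},{"tx":0,"ty":0,"tz":0,"ax":0,"ay":0,"az":0.18,"jaw":-0.6},{"tx":0,"ty":0,"tz":0,"ax":0,"ay":0,"az":0.18,"jaw":-0.6},{"tx":0,"ty":0,"tz":0,"ax":0,"ay":0,"az":0.18,"jaw":-0.6},{"tx":0,"ty":0,"tz":0,"ax":0,"ay":0,"az":0,"jaw":-0.6}]' 
python3 w.py w2.png
```

```text
time_s: 2.72
eef_pos: [300.1, -243.2, 279.9]
ee_rot: [0.0, 0.988, 0.155, 0.0]
force: [0.6, -0.1, -0.0]
grip_width: 1.001
grip_force: 0.0
time_s: 3.35
eef_pos: [438.7, 11.8, 324.5]
ee_rot: [0.0, 0.988, 0.155, 0.0]
force: [1.2, -1.9, 0.7]
grip_width: 1.001
grip_force: 0.0
time_s: 3.98
eef_pos: [465.8, 60.8, 324.2]
ee_rot: [0.0, 0.994, -0.113, 0.0]
force: [-0.0, 1.5, 0.9]
grip_width: 0.795
grip_force: 0.0
[[  0.97  -0.22   0.   465.78]
 [ -0.22  -0.97  -0.    60.84]
 [  0.     0.    -1.   324.21]
 [  0.     0.     0.     1.  ]] 3.975
end_stop [249.2  38.1] 0.79 [639.36  31.42] [637.88  31.61  24.52]
end_stop [199.3 114.6] 0.62 [546.8  138.35] [545.92 133.07  44.99]
axle [225.9  95.4] 0.88 [564.92  86.38] [564.69  86.09  37.25]
clip_bar [200.2 118. ] 0.55 [540.7  133.52] [540.66 133.14  44.95]
clip_foot [249.8  58.7] 0.65 [611.03  37.25] [609.23  37.43  26.81]
yaw -0.18660436191165689 origin [569.57  41.97] ['end_stop', 'axle', 'clip_bar', 'clip_foot']
[[ 1.01  2.43]
 [ 0.58 -3.39]
 [-0.66  3.79]
 [-0.93 -2.83]]
holder [ 529.34 -179.26] stage [   1.51 -224.85]
holder [559.58 249.75] stage [-48.36 202.32]
holder [548.63  42.99] stage [-20.77  -2.88]
holder_tab [587.12 258.88] stage [-23.  216.4]
holder_tab [ 551.57 -145.37] stage [  17.07 -187.43]
holder_tab [515.2   52.14] stage [-55.31  -0.1 ]
```

View pics/w2.png

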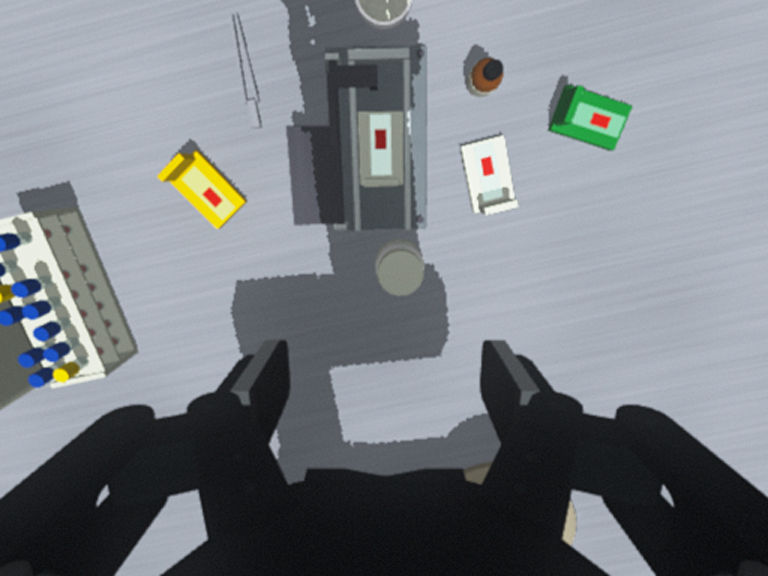

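The wrist picture (×1.5) shows the stage nearly upright in the image. The foot is at (355,76), the holder at (381,148), the bar at (320,175), and the jar at (400,270) is clear of the channel end. I sharpen the pose with a height map made from depth.

Run:
```python
from h import *
np.set_printoptions(precision=2,suppress=True)
c=snap('wrist'); d=c['depth']; v,u=np.mgrid[:384,:512]
P=np.stack([(u-c['cx'])/c['fx']*d,-(v-c['cy'])/c['fy']*d,-d],-1)@c['wfc'][:3,:3].T+c['wfc'][:3,3]
P=P[:290][d[:290]>0]; y0=-0.22; t0=np.array([567.,41.])
r=np.array([[np.cos(y0),-np.sin(y0)],[np.sin(y0),np.cos(y0)]]); S=(P[:,:2]-t0)@r
m=(abs(S[:,0])<150)&(abs(S[:,1])<125)&(P[:,2]<70)&(P[:,2]>-10); S=S[m]; z=P[m,2]
np.save('S.npy',np.c_[S,z])
im=np.zeros((250,300),np.uint8); im[(125-S[:,1]).astype(int).clip(0,249),(S[:,0]+150).astype(int).clip(0,299)]=(z*3.6+30).clip(1,255)
im=cv2.dilate(im,np.ones((2,2),np.uint8)); im=cv2.applyColorMap(im,cv2.COLORMAP_JET)
for i in range(0,300,50): im[:,i]//=2
for i in range(0,250,25): im[i]//=2
cv2.imwrite('pics/hm.png',cv2.resize(im,None,fx=2.4,fy=2.4,interpolation=0))
# line fits: tab rear edge, bar outer edge, base edges, per-bin extremes
def edge(sel,along,ext,f):
    b=np.round(S[sel,along]/4)*4; q=np.array([(k,f(S[sel,ext][b==k])) for k in np.unique(b) if (b==k).sum()>2]); 
    return np.polyfit(q[:,0],q[:,1],1), len(q)
X,Y=S.T
print('bar outer y(x)',edge((z>35)&(Y>60)&(Y<110)&(X>-80)&(X<-8),0,1,np.max))
print('base right y(x)',edge((z>8)&(z<16)&(Y<-30)&(Y>-65)&(X>-90)&(X<70),0,1,np.min))
print('base rear x(y)',edge((z>8)&(z<16)&(X<-80)&(X>-125)&(abs(Y)<20),1,0,np.min))
ts=(z>44)&(abs(Y)<30)&(X<0)&(X>-90); print('tab top',ts.sum(),np.percentile(X[ts],[2,50,98]),np.percentile(Y[ts],[2,50,98]),np.median(z[ts]))
print('holder top front x',edge((z>20)&(z<26)&(abs(Y)<18)&(X>-40)&(X<45),1,0,np.max))
ss=(z>22)&(z<28)&(abs(Y)<30)&(X>55)&(X<100);print('stop',np.percentile(X[ss],[2,98]),np.percentile(Y[ss],[2,98]))
```

```text
bar outer y(x) (array([ 0.01, 94.58]), 19)
base right y(x) (array([  0.  , -48.87]), 40)
base rear x(y) (array([   0.34, -112.04]), 11)
tab top 129 [-55.37 -52.15 -47.79] [-17.19  -1.68  16.84] 52.153506427663785
holder top front x (array([ 0.19, 21.55]), 9)
stop [69.03 79.39] [-28.57  29.15]
```

View pics/hm.png

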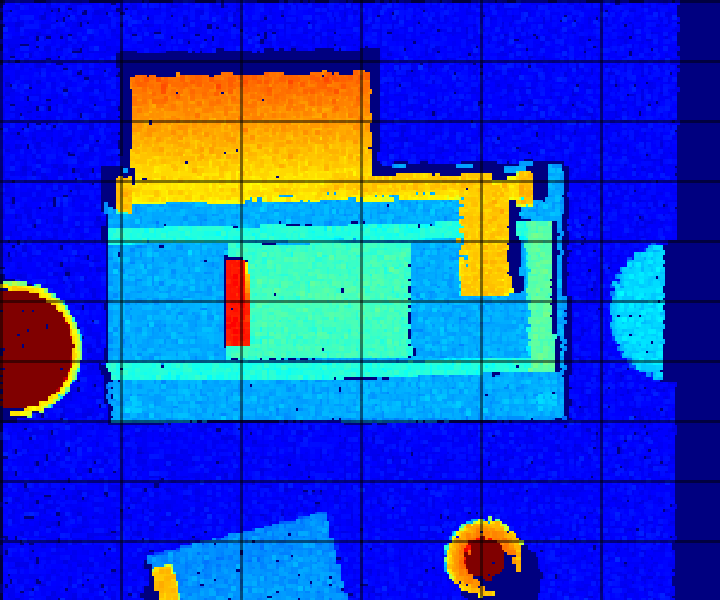

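The map agrees with the given sizes: bar outer edge at y 94.6, tab top 52 mm, stop at x 69. The stage origin is about (567,41), yaw about -0.21, and the tab's rear face is at x ≈ -56. I put the fingers at stage x -74, y ≈ 0 and 82.

```bash
python3 -m jog '[{"tx":29,"ty":-44,"tz":0,"ax":0,"ay":0,"az":-0.013,"jaw":-0.6},{"tx":0,"ty":0,"tz":60,"ax":0,"ay":0,"az":0,"jaw":-0.6},{"tx":0,"ty":0,"tz":60,"ax":0,"ay":0,"az":0,"jaw":-0.6},{"tx":0,"ty":0,"tz":60,"ax":0,"ay":0,"az":0,"jaw":-0.6},{"tx":0,"ty":0,"tz":50,"ax":0,"ay":0,"az":0,"jaw":-0.6}]' 
python3 -m jog '[{"tx":0,"ty":0,"tz":0,"ax":0,"ay":0,"az":0,"jaw":-0.6},{"tx":0,"ty":0,"tz":0,"ax":0,"ay":0,"az":0,"jaw":-0.6}]'
cat > f.py <<'E'
from h import *
import sys
np.set_printoptions(precision=2,suppress=True)
y=-0.213; r=np.array([[np.cos(y),-np.sin(y)],[np.sin(y),np.cos(y)]]); T=tool()
print('tool in stage',r.T@(T[:2,3]-[567,41]),T[2,3],'yaw err',np.arctan2(T[1,0],T[0,0])-y,'F stage',r.T@sense()['force'][:2],sense()['force'][2],sense()['time_s'])
if len(sys.argv)>1: c=snap(sys.argv[1]); save(c,sys.argv[2],tuple(map(int,sys.argv[3:7])) if len(sys.argv)>3 else None,float(sys.argv[7]) if len(sys.argv)>7 else 1.5)
E
python3 f.py side s1.png 190 140 350 300 4
```

```text
time_s: 5.05
eef_pos: [503.4, 97.1, 92.1]
ee_rot: [0.0, 0.994, -0.107, -0.0]
force: [1.3, -0.3, 0.0]
grip_width: 0.801
grip_force: 0.0
time_s: 5.3
eef_pos: [505.3, 97.1, 96.3]
ee_rot: [-0.0, 0.994, -0.107, 0.002]
force: [0.6, 0.4, 0.4]
grip_width: 0.801
grip_force: 0.0
tool in stage [-72.18  41.77] 96.346825145541 yaw err -0.0019703946839043085 F stage [0.46 0.54] 0.4497896135759459 5.3
```

View pics/s1.png

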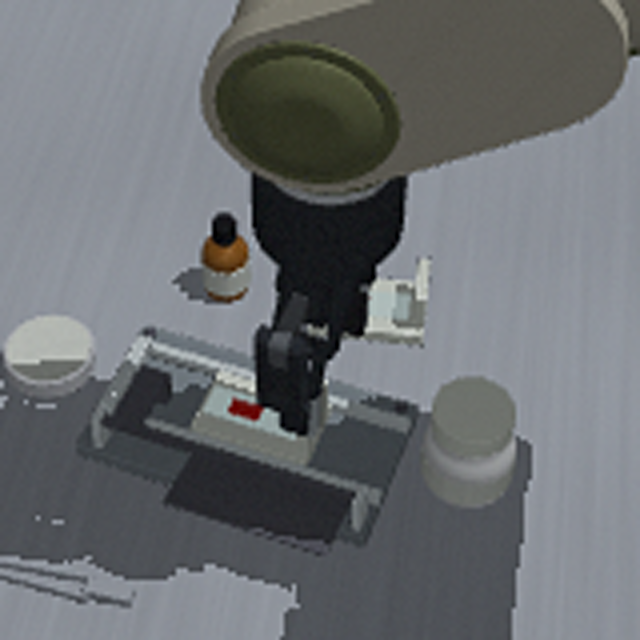

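The side crop shows the gripper above the stage, with the near finger over the bar side. The jar at (475,440) and the dropper are clear. I lower in steps, watching the force.

```bash
python3 -m jog '[{"tx":-3,"ty":0,"tz":20,"ax":0,"ay":0,"az":0,"jaw":-0.6},{"tx":0,"ty":0,"tz":20,"ax":0,"ay":0,"az":0,"jaw":-0.6},{"tx":0,"ty":0,"tz":10,"ax":0,"ay":0,"az":0,"jaw":-0.6},{"tx":0,"ty":0,"tz":0,"ax":0,"ay":0,"az":0,"jaw":-0.6}]' 
python3 f.py
python3 -m jog '[{"tx":0,"ty":0,"tz":5,"ax":0,"ay":0,"az":0,"jaw":-0.6},{"tx":0,"ty":0,"tz":0,"ax":0,"ay":0,"az":0,"jaw":-0.6}]' 
python3 -m jog '[{"tx":0,"ty":0,"tz":5,"ax":0,"ay":0,"az":0,"jaw":-0.6},{"tx":0,"ty":0,"tz":0,"ax":0,"ay":0,"az":0,"jaw":-0.6}]'; python3 f.py
```

```text
time_s: 5.85
eef_pos: [501.6, 97.8, 44.9]
ee_rot: [-0.0, 0.994, -0.107, 0.001]
force: [0.5, -0.5, 0.1]
grip_width: 0.8
grip_force: 0.0
tool in stage [-75.97  41.63] 44.928388466736365 yaw err -0.0021840144891114854 F stage [ 0.55 -0.35] 0.06932748959654902 5.85
time_s: 6.1
eef_pos: [501.2, 97.8, 39.4]
ee_rot: [-0.0, 0.994, -0.107, 0.0]
force: [0.8, -0.2, 0.5]
grip_width: 0.798
grip_force: 0.0
time_s: 6.35
eef_pos: [500.9, 97.7, 33.9]
ee_rot: [0.0, 0.994, -0.107, -0.0]
force: [-0.3, 0.4, 0.3]
grip_width: 0.799
grip_force: 0.0
tool in stage [-76.64  41.48] 33.89323100182989 yaw err -0.0022184220038621583 F stage [-0.39  0.35] 0.3326033272307402 6.35
```

```bash
python3 -m jog '[{"tx":0,"ty":0,"tz":5,"ax":0,"ay":0,"az":0,"jaw":-0.6},{"tx":0,"ty":0,"tz":0,"ax":0,"ay":0,"az":0,"jaw":-0.6}]' 
python3 -m jog '[{"tx":0,"ty":0,"tz":5,"ax":0,"ay":0,"az":0,"jaw":-0.6},{"tx":0,"ty":0,"tz":0,"ax":0,"ay":0,"az":0,"jaw":-0.6}]'; python3 f.py side s2.png 190 200 350 300 5
```

```text
time_s: 6.6
eef_pos: [500.8, 97.8, 28.8]
ee_rot: [0.0, 0.994, -0.107, -0.0]
force: [0.4, 0.1, 0.0]
grip_width: 0.799
grip_force: 0.0
time_s: 6.85
eef_pos: [500.8, 97.8, 23.8]
ee_rot: [0.0, 0.994, -0.107, -0.0]
force: [-0.5, -0.4, -0.5]
grip_width: 0.8
grip_force: 0.0
tool in stage [-76.7   41.48] 23.79137205071632 yaw err -0.002231226349933252 F stage [-0.36 -0.47] -0.46500081109172375 6.85
```

View pics/s2.png

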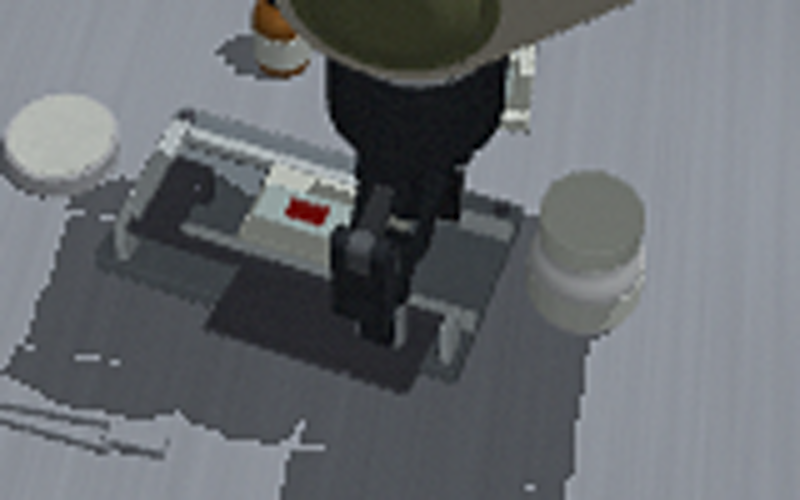

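The near finger at (375,320) is over the rear part of the bar, and the jar is clear. There is no contact yet, so I continue down.

```bash
python3 -m jog '[{"tx":0,"ty":0,"tz":3,"ax":0,"ay":0,"az":0,"jaw":-0.6},{"tx":0,"ty":0,"tz":0,"ax":0,"ay":0,"az":0,"jaw":-0.6}]' 
python3 -m jog '[{"tx":0,"ty":0,"tz":3,"ax":0,"ay":0,"az":0,"jaw":-0.6},{"tx":0,"ty":0,"tz":0,"ax":0,"ay":0,"az":0,"jaw":-0.6}]'; python3 f.py
```

```text
time_s: 7.15
eef_pos: [500.9, 97.8, 21.0]
ee_rot: [0.0, 0.994, -0.107, -0.0]
force: [-0.7, -0.1, -0.3]
grip_width: 0.794
grip_force: 0.0
time_s: 7.4
eef_pos: [500.9, 97.7, 18.0]
ee_rot: [0.0, 0.994, -0.107, -0.0]
force: [-0.7, 0.6, 0.1]
grip_width: 0.805
grip_force: 0.0
tool in stage [-76.58  41.49] 17.964209442658024 yaw err -0.002232753782555802 F stage [-0.79  0.42] 0.13271268573070244 7.4
```

```bash
cat > b.py <<'E'
from h import *
np.set_printoptions(precision=1,suppress=True,linewidth=150)
c=snap('side'); d=c['depth']; v,u=np.mgrid[:384,:512]
P=np.stack([(u-c['cx'])/c['fx']*d,-(v-c['cy'])/c['fy']*d,-d],-1)@c['wfc'][:3,:3].T+c['wfc'][:3,3]
P=P[d>0]; y=-0.213; r=np.array([[np.cos(y),-np.sin(y)],[np.sin(y),np.cos(y)]]); S=(P[:,:2]-[567,41])@r; z=P[:,2]; X,Y=S.T
for xa in (-90,-60,-40,-20,-5):
    print('bar x',xa,[(a,round(float(np.median(z[k])),1),int(k.sum())) for a in range(60,100,6) for k in [(abs(X-xa)<6)&(abs(Y-a)<3)&(z<60)] if k.any()])
k=(X>-110)&(X<10)&(Y>60)&(Y<110)&(z>47)&(z<80); q=np.c_[X,Y,z][k]; print('finger: n',k.sum(),'x',np.percentile(q[:,0],[3,97]),'y',np.percentile(q[:,1],[3,97]) ,'zmin',q[:,2].min())
t=(abs(Y)<20)&(z>44)&(z<58)&(X>-70)&(X<30); print('tab x',np.percentile(X[t],[5,95]))
h=(abs(Y)<18)&(z>19)&(z<26)&(X>-45)&(X<78);print('holder front',np.percentile(X[h],98))
E
python3 b.py; python3 f.py wrist w3.png
```

```text
bar x -90 [(60, 1.5, 13), (66, 2.2, 21), (72, 21.2, 22), (78, 2.0, 22), (84, 42.9, 22), (90, 23.6, 20), (96, 2.0, 20)]
bar x -60 [(66, 19.2, 2), (72, 0.9, 16), (78, 21.9, 24), (84, 22.5, 20), (90, 2.6, 23), (96, 2.1, 17)]
bar x -40 [(60, 39.3, 9), (66, 40.4, 12), (72, 1.3, 19), (78, 1.7, 19), (84, 2.6, 20), (90, 23.3, 22), (96, 2.6, 17)]
bar x -20 [(60, 40.2, 8), (66, 40.9, 12), (72, 40.4, 22), (78, 2.5, 19), (84, 1.6, 19), (90, 22.1, 24), (96, 1.9, 16)]
bar x -5 [(60, 39.9, 9), (66, 40.3, 8), (72, 2.6, 24), (78, 22.0, 16), (84, 22.2, 22), (90, 23.1, 20), (96, 1.3, 19)]
finger: n 78 x [-87.9  -8.3] y [76.4 96.4] zmin 47.00727975036045
tab x [-55.4 -55.2]
holder front 76.8938640619476
tool in stage [-76.5   41.53] 18.112929262598914 yaw err -0.0021681153908116035 F stage [-0.33 -0.24] -0.23081086460360756 7.45
```

View pics/w3.png

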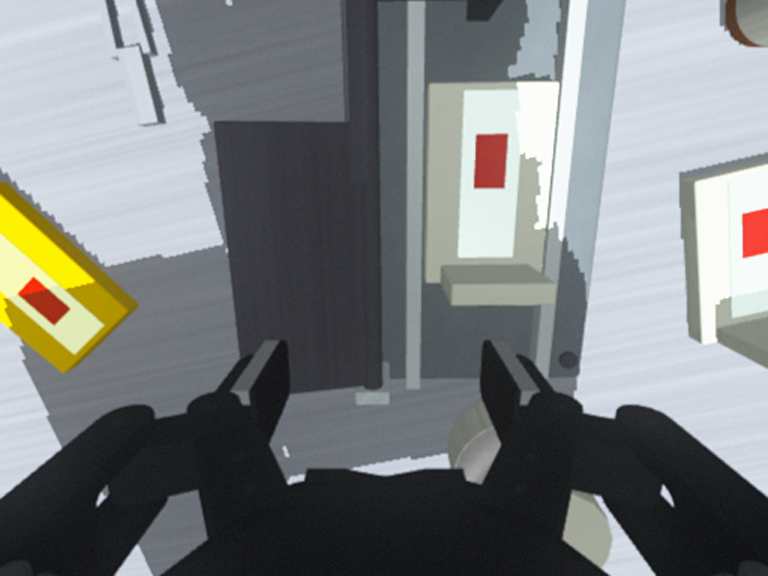

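The left fingertip at (270,345) is over the bar's rear part. The right one at (500,345) is behind the tab at (500,290). I measure the fingertips in tool coordinates from the wrist depth.

Run:
```python
from h import *
np.set_printoptions(precision=1,suppress=True,linewidth=150)
c=snap('wrist'); d=c['depth']; m=np.array(c['mount']); print(m,c['fx'],c['cx'],c['cy'])
T=tool();wi=lambda P:(P-[567,41,0])
y=-0.213
for p in [(176,230),(188,230),(182,233),(170,240),(188,250),(325,230),(336,230),(345,240),(325,250),(160,225),(200,235),(315,235),(340,190),(330,200),(150,200),(200,200),(240,200)]:
    w=at_depth(c,p); t=(np.linalg.inv(T)@np.r_[w,1])[:3]; q=w[:2]-[567,41]
    print(p,'tool',t,'stage',np.array([np.cos(y)*q[0]+np.sin(y)*q[1],-np.sin(y)*q[0]+np.cos(y)*q[1],w[2]]))
print(sense()['time_s'])
```

```text
[[  -0.     1.     0.3   67.4]
 [   1.     0.     0.     0.5]
 [   0.     0.3   -1.  -169.9]
 [   0.     0.     0.     1. ]] 278.2382633589452 256.182509616248 188.05156576271742
(176, 230) tool [ 10.7 -39.1 -43. ] stage [-65.6  80.7  61.2]
(188, 230) tool [ 10.3 -33.5 -41.9] stage [-66.1  75.   60.1]
(182, 233) tool [ 10.7 -35.3 -46.4] stage [-65.6  76.8  64.6]
(170, 240) tool [ 10.6 -38.9 -53.8] stage [-65.7  80.4  72. ]
(188, 250) tool [  0.7 -33.5 -44.7] stage [-75.6  75.   62.9]
(325, 230) tool [ 10.   34.8 -41.5] stage [-66.4   6.7  59.8]
(336, 230) tool [ 10.5  40.  -42.6] stage [-66.    1.5  60.9]
(345, 240) tool [ 10.2  41.3 -53. ] stage [-66.3   0.2  71.2]
(325, 250) tool [  0.4  34.8 -44.2] stage [-76.1   6.7  62.5]
(160, 225) tool [  7.1 -52.3 -28.3] stage [-69.2  93.8  46.5]
(200, 235) tool [ -0.6 -31.5 -24.5] stage [-77.   73.   42.7]
(315, 235) tool [-14.8  40.8   5.7] stage [-91.3   0.8  12.6]
(340, 190) tool [ 28.4  43.3 -33.2] stage [-48.1  -1.8  51.4]
(330, 200) tool [ 23.4  38.3 -34.2] stage [-53.1   3.2  52.4]
(150, 200) tool [  6.6 -74.8  17.9] stage [-69.7 116.3   0.3]
(200, 200) tool [ 20.1 -30.5 -23.9] stage [-56.3  72.   42.1]
(240, 200) tool [ 18.7  -8.7 -19.6] stage [-57.7  50.2  37.8]
7.55
```

The fingertips sit about 41 mm behind the reported TCP, at z ≈ 59, which explains the lack of contact. The body stays above the jar and clear of it, so I keep lowering against the force.

```bash
python3 -m jog '[{"tx":0,"ty":0,"tz":8,"ax":0,"ay":0,"az":0,"jaw":-0.6},{"tx":0,"ty":0,"tz":0,"ax":0,"ay":0,"az":0,"jaw":-0.6}]' 
python3 -m jog '[{"tx":0,"ty":0,"tz":6,"ax":0,"ay":0,"az":0,"jaw":-0.6},{"tx":0,"ty":0,"tz":0,"ax":0,"ay":0,"az":0,"jaw":-0.6}]'; 
python3 -m jog '[{"tx":0,"ty":0,"tz":4,"ax":0,"ay":0,"az":0,"jaw":-0.6},{"tx":0,"ty":0,"tz":0,"ax":0,"ay":0,"az":0,"jaw":-0.6}]'; python3 f.py
```

```text
time_s: 7.8
eef_pos: [500.9, 97.7, 9.7]
ee_rot: [0.0, 0.994, -0.107, -0.0]
force: [0.4, -0.1, 1.3]
grip_width: 0.803
grip_force: 0.0
time_s: 8.05
eef_pos: [501.4, 98.0, 4.2]
ee_rot: [-0.0, 0.994, -0.107, 0.0]
force: [0.6, 2.2, 4.8]
grip_width: 0.8
grip_force: 2.2
time_s: 8.3
eef_pos: [501.5, 98.2, 0.5]
ee_rot: [-0.0, 0.994, -0.107, 0.001]
force: [0.8, 3.5, 6.4]
grip_width: 0.804
grip_force: 3.3
tool in stage [-76.11  42.01] 0.5201351159780793 yaw err -0.0022940534790550915 F stage [0.06 3.6 ] 6.376437859877476 8.3
```

Contact came at TCP z ≈ 9.5, as expected from the tip offset. I press a little more and read the bar angle from depth.

```bash
python3 -m jog '[{"tx":0,"ty":0,"tz":3,"ax":0,"ay":0,"az":0,"jaw":-0.6},{"tx":0,"ty":0,"tz":0,"ax":0,"ay":0,"az":0,"jaw":-0.6}]'; python3 f.py
cat > a.py <<'E'
from h import *
np.set_printoptions(precision=1,suppress=True,linewidth=150)
c=snap('wrist'); d=c['depth']; v,u=np.mgrid[:384,:512]
P=np.stack([(u-c['cx'])/c['fx']*d,-(v-c['cy'])/c['fy']*d,-d],-1)@c['wfc'][:3,:3].T+c['wfc'][:3,3]
P=P[:226][d[:226]>0]; y=-0.213; r=np.array([[np.cos(y),-np.sin(y)],[np.sin(y),np.cos(y)]]); S=(P[:,:2]-[567,41])@r; z=P[:,2]; X,Y=S.T
xf=tool(); xt=(r.T@(xf[:2,3]-[567,41]))[0]
k=(X>xt+16)&(X<2)&(Y>56)&(Y<92)&(z>15)&(z<60)
if k.sum()>20: 
    s=np.polyfit(Y[k],z[k],1); print('bar n',k.sum(),'slope',s[0],'clip angle',0.2-np.arctan(s[0]),'z at 81',np.polyval(s,81))
k=(X>44)&(X<60)&(Y>12)&(Y<30)&(z>28)&(z<70)
if k.sum()>20: s=np.polyfit(Y[k],z[k],1); print('arm n',k.sum(),'clip angle',-np.arctan(s[0]),np.median(z[k]))
t=(abs(Y)<17)&(z>48)&(z<56)&(X<30); print('tab top x',np.percentile(X[t],[3,97]) if t.any() else None,'z',np.median(z[t]))
h=(Y>-16)&(Y<0)&(z>20)&(z<26.)&(X>-50); print('holder/stop x max by <66:',np.percentile(X[h&(X<66)],99) if h.any() else None)
print(sense()['time_s'])
E
python3 a.py
```

```text
time_s: 8.55
eef_pos: [501.5, 98.1, -2.3]
ee_rot: [-0.0, 0.994, -0.107, 0.001]
force: [0.2, 3.3, 7.1]
grip_width: 0.795
grip_force: 3.9
tool in stage [-76.1   41.97] -2.3473007659964367 yaw err -0.0022942131144778888 F stage [-0.49  3.3 ] 7.100206334627403 8.55
bar n 9129 slope -0.13675098226998403 clip angle 0.33590796893171443 z at 81 32.01228046587049
tab top x [-54.8 -47.3] z 52.04810714236825
holder/stop x max by <66: 19.84129419047255
8.6
```

The clip is open to 0.34 rad. I press slightly more, then push about 60 mm in all: 9.5 mm of gap and 50 mm of travel.

```bash
python3 -m jog '[{"tx":0,"ty":0,"tz":1,"ax":0,"ay":0,"az":0,"jaw":-0.6},{"tx":4,"ty":0,"tz":0,"ax":0,"ay":0,"az":0,"jaw":-0.6},{"tx":4,"ty":0,"tz":0,"ax":0,"ay":0,"az":0,"jaw":-0.6},{"tx":4,"ty":0,"tz":0,"ax":0,"ay":0,"az":0,"jaw":-0.6},{"tx":4,"ty":0,"tz":0,"ax":0,"ay":0,"az":0,"jaw":-0.6}]'; python3 f.py; python3 a.py
python3 -m jog '[{"tx":4,"ty":0,"tz":0,"ax":0,"ay":0,"az":0,"jaw":-0.6},{"tx":4,"ty":0,"tz":0,"ax":0,"ay":0,"az":0,"jaw":-0.6},{"tx":4,"ty":0,"tz":0,"ax":0,"ay":0,"az":0,"jaw":-0.6},{"tx":0,"ty":0,"tz":0,"ax":0,"ay":0,"az":0,"jaw":-0.6}]'; python3 f.py; python3 a.py
```

```text
time_s: 9.22
eef_pos: [515.6, 94.7, -3.7]
ee_rot: [-0.0, 0.994, -0.107, -0.001]
force: [-7.5, 2.3, 9.3]
grip_width: 0.803
grip_force: 4.9
tool in stage [-61.64  41.66] -3.691364143425836 yaw err -0.0016522524866114385 F stage [-7.77  0.67] 9.295830734531409 9.225
bar n 6573 slope -0.1861232510641941 clip angle 0.3840176276084975 z at 81 30.33990871508143
arm n 141 clip angle 0.3449139870753464 48.34987808744245
tab top x [-43.5 -42.6] z 49.75816925552371
holder/stop x max by <66: 24.280947366416196
9.275
time_s: 9.78
eef_pos: [527.9, 92.1, -3.6]
ee_rot: [-0.0, 0.994, -0.107, -0.001]
force: [-3.0, 2.6, 7.5]
grip_width: 0.801
grip_force: 4.3
tool in stage [-49.03  41.68] -3.597914865122946 yaw err -0.0018150039034951493 F stage [-3.46  1.9 ] 7.4707585819291324 9.775
bar n 4669 slope -0.18562864490937128 clip angle 0.38353953934841645 z at 81 30.3771037039304
arm n 2122 clip angle 0.3845603272076253 50.18176484944837
tab top x [-31. -30.] z 50.00102107472469
holder/stop x max by <66: 36.75423476642845
9.825
```

```bash
python3 -m jog '[{"tx":5,"ty":0,"tz":0,"ax":0,"ay":0,"az":0,"jaw":-0.6},{"tx":5,"ty":0,"tz":0,"ax":0,"ay":0,"az":0,"jaw":-0.6},{"tx":5,"ty":0,"tz":0,"ax":0,"ay":0,"az":0,"jaw":-0.6},{"tx":5,"ty":0,"tz":0,"ax":0,"ay":0,"az":0,"jaw":-0.6},{"tx":4,"ty":0,"tz":0,"ax":0,"ay":0,"az":0,"jaw":-0.6}]'; python3 f.py; python3 a.py
python3 -m jog '[{"tx":3,"ty":0,"tz":0,"ax":0,"ay":0,"az":0,"jaw":-0.6},{"tx":2,"ty":0,"tz":0,"ax":0,"ay":0,"az":0,"jaw":-0.6},{"tx":0,"ty":0,"tz":0,"ax":0,"ay":0,"az":0,"jaw":-0.6}]'; python3 f.py; python3 a.py
```

```text
time_s: 10.45
eef_pos: [550.8, 87.1, -3.6]
ee_rot: [-0.0, 0.994, -0.107, -0.001]
force: [-6.5, 3.0, 9.3]
grip_width: 0.799
grip_force: 4.9
tool in stage [-25.54  41.65] -3.637843449618809 yaw err -0.0016814836022152058 F stage [-6.97  1.53] 9.305391700145615 10.45
bar n 1388 slope -0.1919862129966305 clip angle 0.3896782551593717 z at 81 30.23744772392289
arm n 2135 clip angle 0.3888900354418859 50.502148785128725
tab top x [-7.4 -6.5] z 50.02573655398895
holder/stop x max by <66: 60.261363312565514
10.5
time_s: 10.88
eef_pos: [555.9, 86.0, -3.6]
ee_rot: [-0.0, 0.994, -0.107, -0.001]
force: [-4.6, 2.8, 8.2]
grip_width: 0.8
grip_force: 4.3
tool in stage [-20.34  41.66] -3.6076224182503767 yaw err -0.001708025765266491 F stage [-5.07  1.76] 8.184966722722494 10.875
bar n 782 slope -0.18974682844458723 clip angle 0.38751758467128816 z at 81 30.24437060048779
arm n 2054 clip angle 0.38955647398664794 50.47480655813207
tab top x [-2.3 -1.3] z 49.99800598315935
holder/stop x max by <66: 65.38350982893625
10.925
```

Front edge at about 65.5. I push on in small steps until the force rises.

```bash
python3 -m jog '[{"tx":2,"ty":0,"tz":0,"ax":0,"ay":0,"az":0,"jaw":-0.6},{"tx":0,"ty":0,"tz":0,"ax":0,"ay":0,"az":0,"jaw":-0.6}]' |grep -E "pos|force"
python3 -m jog '[{"tx":1,"ty":0,"tz":0,"ax":0,"ay":0,"az":0,"jaw":-0.6},{"tx":0,"ty":0,"tz":0,"ax":0,"ay":0,"az":0,"jaw":-0.6}]' |grep -E "pos|force"
python3 -m jog '[{"tx":1,"ty":0,"tz":0,"ax":0,"ay":0,"az":0,"jaw":-0.6},{"tx":0,"ty":0,"tz":0,"ax":0,"ay":0,"az":0,"jaw":-0.6}]' |grep -E "pos|force"; python3 f.py
```

```text
eef_pos: [557.9, 85.6, -3.6]
force: [-4.4, 2.6, 7.8]
grip_force: 4.4
eef_pos: [558.7, 85.4, -3.6]
force: [-4.7, 3.1, 9.3]
grip_force: 4.4
eef_pos: [559.2, 85.3, -3.7]
force: [-6.8, 3.1, 9.7]
grip_force: 5.5
tool in stage [-16.98  41.64] -3.6610175344938267 yaw err -0.0017205241503363555 F stage [-7.31  1.58] 9.705529069607607 11.675
```

```bash
python3 -m jog '[{"tx":1,"ty":0,"tz":0,"ax":0,"ay":0,"az":0,"jaw":-0.6},{"tx":0,"ty":0,"tz":0,"ax":0,"ay":0,"az":0,"jaw":-0.6}]' |grep -E "pos|force"
python3 -m jog '[{"tx":1,"ty":0,"tz":0,"ax":0,"ay":0,"az":0,"jaw":-0.6},{"tx":0,"ty":0,"tz":0,"ax":0,"ay":0,"az":0,"jaw":-0.6}]' |grep -E "pos|force"; python3 f.py; python3 a.py
```

```text
eef_pos: [559.2, 85.3, -3.7]
force: [-12.9, 3.2, 14.1]
grip_force: 8.6
eef_pos: [559.2, 85.3, -3.7]
force: [-16.1, 4.9, 17.0]
grip_force: 10.9
tool in stage [-17.02  41.63] -3.714418364787697 yaw err -0.0021559671724213636 F stage [-16.76   1.35] 16.986232868679412 12.175
bar n 360 slope -0.19233116013622029 clip angle 0.39001091870764554 z at 81 30.11341906157304
arm n 2029 clip angle 0.3955747793248564 50.64236238230521
tab top x [1.2 2.1] z 49.56666865469597
holder/stop x max by <66: 65.32826610595312
12.225
```

The tool stands still while the force climbs to 17 N, so the holder is against the stop. I back off while still holding the clip, and check that it stayed.

```bash
python3 -m jog '[{"tx":-2,"ty":0,"tz":0,"ax":0,"ay":0,"az":0,"jaw":-0.6},{"tx":-2,"ty":0,"tz":0,"ax":0,"ay":0,"az":0,"jaw":-0.6},{"tx":-2,"ty":0,"tz":0,"ax":0,"ay":0,"az":0,"jaw":-0.6},{"tx":-2,"ty":0,"tz":0,"ax":0,"ay":0,"az":0,"jaw":-0.6},{"tx":0,"ty":0,"tz":0,"ax":0,"ay":0,"az":0,"jaw":-0.6}]'; python3 f.py wrist w4.png; python3 a.py
```

```text
time_s: 12.85
eef_pos: [556.9, 85.8, -2.3]
ee_rot: [-0.0, 0.994, -0.108, 0.003]
force: [4.2, 0.5, 8.1]
grip_width: 0.798
grip_force: 4.0
tool in stage [-19.3   41.69] -2.322504057616595 yaw err -0.002784946876606992 F stage [3.98 1.34] 8.14854032645624 12.85
bar n 654 slope -0.14289689927471072 clip angle 0.34193601567650733 z at 81 31.808489459697846
arm n 1920 clip angle 0.34320046883521405 49.008696373587945
tab top x [-1.5  1.9] z 51.965587173241644
holder/stop x max by <66: 65.49057606369354
12.95
```

View pics/w4.png

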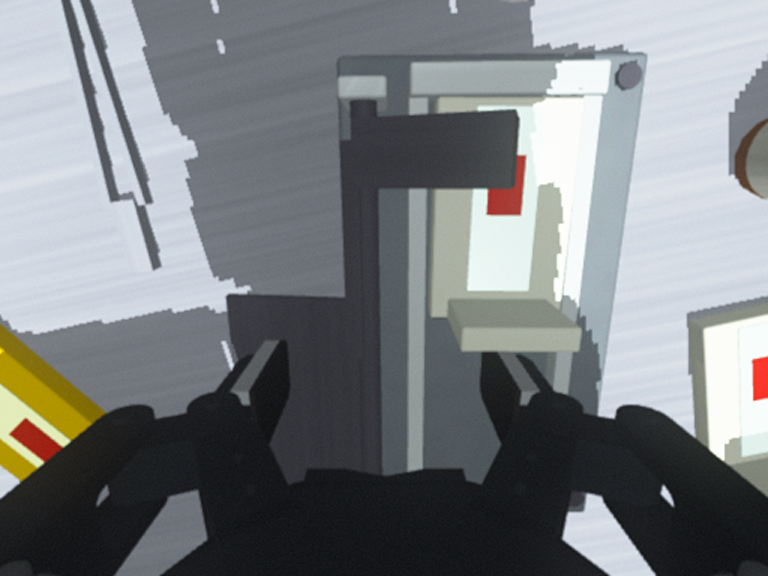

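The picture shows the holder's front edge at row 97, touching the stop face, under the raised foot. The tab front is unchanged at x 1.9. I back off a little more, then lift straight up.

```bash
python3 -m jog '[{"tx":-3,"ty":0,"tz":0,"ax":0,"ay":0,"az":0,"jaw":-0.6},{"tx":0,"ty":0,"tz":0,"ax":0,"ay":0,"az":0,"jaw":-0.6}]'; python3 f.py; python3 a.py
python3 -m jog '[{"tx":0,"ty":0,"tz":-3,"ax":0,"ay":0,"az":0,"jaw":-0.6},{"tx":0,"ty":0,"tz":-3,"ax":0,"ay":0,"az":0,"jaw":-0.6},{"tx":0,"ty":0,"tz":-4,"ax":0,"ay":0,"az":0,"jaw":-0.6},{"tx":0,"ty":0,"tz":-6,"ax":0,"ay":0,"az":0,"jaw":-0.6},{"tx":0,"ty":0,"tz":-15,"ax":0,"ay":0,"az":0,"jaw":-0.6}]'
python3 -m jog '[{"tx":0,"ty":0,"tz":-50,"ax":0,"ay":0,"az":0,"jaw":-0.6},{"tx":0,"ty":0,"tz":-50,"ax":0,"ay":0,"az":0,"jaw":-0.6},{"tx":-50,"ty":0,"tz":-50,"ax":0,"ay":0,"az":0,"jaw":-0.6},{"tx":-50,"ty":0,"tz":-50,"ax":0,"ay":0,"az":0,"jaw":-0.6},{"tx":0,"ty":0,"tz":0,"ax":0,"ay":0,"az":0,"jaw":-0.6}]'
python3 f.py wrist w5.png; python3 a.py
```

```text
time_s: 13.2
eef_pos: [553.9, 86.4, -2.4]
ee_rot: [-0.0, 0.994, -0.108, 0.003]
force: [2.9, 0.2, 8.0]
grip_width: 0.798
grip_force: 4.0
tool in stage [-22.45  41.64] -2.3821313682933845 yaw err -0.0027813604781127266 F stage [2.78 0.85] 7.9684236070944685 13.2
bar n 1063 slope -0.14510018187191573 clip angle 0.34409453923422456 z at 81 31.73579152841107
arm n 1964 clip angle 0.350667978923968 49.06377210658276
tab top x [-4.5  1.8] z 52.04337913115346
holder/stop x max by <66: 65.50292032325737
13.25
time_s: 13.88
eef_pos: [551.1, 86.6, 27.2]
ee_rot: [0.0, 0.994, -0.107, -0.001]
force: [0.2, -0.1, 0.7]
grip_width: 0.795
grip_force: 0.0
time_s: 14.5
eef_pos: [464.9, 106.2, 219.9]
ee_rot: [-0.0, 0.994, -0.107, 0.004]
force: [0.4, -0.7, -1.0]
grip_width: 0.802
grip_force: 0.0
tool in stage [-113.58   42.16] 219.8867366812316 yaw err -0.0008830369025877027 F stage [ 0.57 -0.54] -1.0205327903052295 14.5
bar n 2462 slope 0.04674394372697403 clip angle 0.15329005682380814 z at 81 38.40309104233722
arm n 262 clip angle 0.15417927368534778 43.4158138027596
tab top x [-134.3    1.2] z 52.32583840532993
holder/stop x max by <66: 65.456796033281
14.6
```

View pics/w5.png

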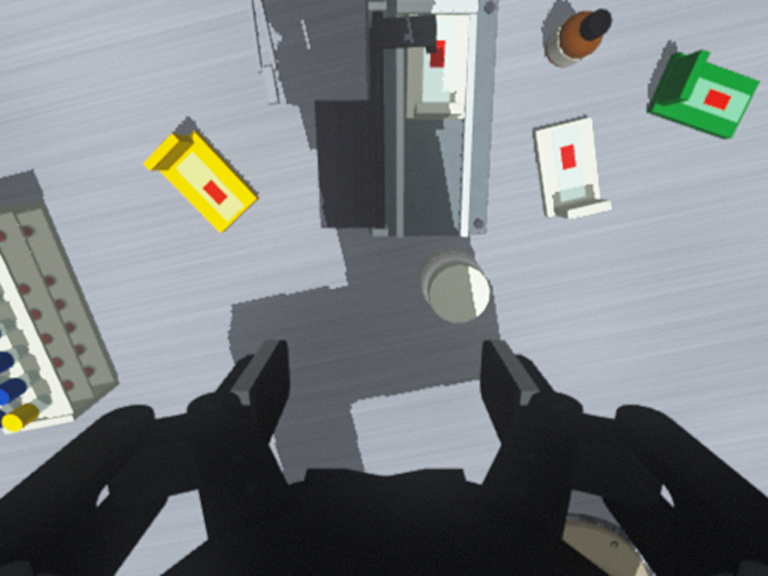

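The clip rests on the holder at 0.154 rad, close to the given 0.16. The holder's front at (437,15) is at the stop, and the jar and the other bystanders are where they were. The robot is clear, so I hand in.

```bash
python3 -c "
from rig import finish_job; print(finish_job())"
```

```text
the job is handed in; nothing more can be done
None
```

The job is handed in at about 15 s of the 42 s: the holder went under the held-open clip until it met the end stop, the clip then came down on it and rests at about 0.15 rad, the arm is clear, and nothing else looked moved.

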